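# Reset the angle of a swivelling pipe rest

### The arm

A 6-joint arm with a two-finger parallel gripper is mounted at the origin on the work surface. World frame = base frame: x ahead of the robot, y to its left, z up, the work surface at z = 0. Lengths are in m, angles in degrees, forces in N, time in s.
With the tool pointing down it reaches from about 0.4 to 0.825 m from the base axis. Payload 7 kg.
Tool frame: the origin (TCP) lies between the finger pads; the fingertips stand 11 mm ahead of it and the grasp point (between the pads) lies 8 mm behind it; x points along the fingers, y is the direction in which the jaws open and shut, and the axes are right-handed (so a half turn about x gives the same grasp; the last joint's range is limited). The gripper opens to 88 mm and grips with 3 to 60 N. Pads are 19 mm wide; open, the fingers measure 130 mm over their backs; the gripper's body (78 mm by 193 mm) begins 47 mm behind the grasp point.
Start: joints at [-50.013, 20.546, 0.682, 0, -70.136, -16.507], TCP at [0.269, -0.619, 0.238] pointing down, gripper open.
Joint ranges: [-176.03, 176.03], [-82.01, 121.73], [-58.28, 71.71], [-173.87, 95.51], [-174.79, -0.11], [-173.66, 173.66]. Speed limits (degrees/s): [136.94, 136.94, 172.46, 180, 180, 180].

### API

Orientations are given as a 3x3 rotation matrix whose columns are the frame's x, y, z axes.
In Python, from station import r gives the robot as it stands. The module is installed in compiled form; this text tells all that it offers.
- The arm moves only by the tool carry_out, never from a script. Its argument "plan" is a list that holds one entry, the list of rows, each a list of 7 numbers: the shift along the world's x, y, z in cm, then the turn, a rotation vector about the world's x, y, z in rad, then the opening, from 0 (shut) to 1 (fully open). A call has 1 to 12 rows; each row is the pose to reach, as a shift and turn from the pose commanded when the call began; what a row does not reach only later rows make up. A row lasts 1/10 s, in which the tool goes at most 50 mm and 8.59 degrees, less where a joint would pass 70% of its speed; a pose out of reach is approached as far as the arm can. A call with a gripper value outside its range is refused whole. The fingers move at their own pace and stop on an object; "force" is the grip in N (left out, the last holds). Time passes only in rows, so rows that repeat a pose let the fingers close. It gives the time, the measured TCP pose, the force and the opening at its end, in the units of the state.
- r.observe(): the state, without advancing time (a new reading comes with each control period).
- r.camera(name): name is "scene" or "top"; returns the picture (420x560x3 uint8, blue, green, red); there is no depth.
- r.calibration(name): a dict with "K" (3x3 intrinsics, pixels), "k1" (the pictures are not rectified: a ray, as slopes to the right and down, at radius r is drawn at 1 + k1 r^2 times it, then the intrinsics apply), "world_from_camera" (4x4, takes a point from camera to world coordinates). Camera axes: x right, y down, z forward; pixel columns grow to the right and rows downward; lengths in m; the calibration is good to about 2 mm. A picture is of the moment at which its call begins. calibration takes no time and is no camera call.
- r.finish_job(): hands the job in, once; it reports no verdict.
The state is a dict: "clock": time; "q": joint angles; "qd": joint speeds; "joint_torque": joint torques, N m; "tcp_pos": TCP position; "tcp_rot": TCP orientation; "contact_force": force on the tool from outside, world axes, zero at the start; "wrist_torque": the same for the moment, N m; "opening": finger opening in m.
Only numpy, scipy, OpenCV 4.12 (cv2) and the standard library are available. Lean on these libraries where they do the work, as an engineer would, in place of code of your own. Each camera call takes 0.05 s, during which the arm holds its last target.

### The job

On the pipe rest with the orange clamp knob, loosen the clamp well (anticlockwise), swing the rest's arm by its upright black handle until it points at the green marker on the edge of its base, then tighten the clamp fully again. Leave the marker where it is, and do not touch the rest with the blue knob.

Things in the scene. Friction and masses are not known exactly. Their poses are not given: they have to be found in the camera images.
- rest: Pipe rest with the orange knob, bolted down: round grey base (diameter 270, 12 thick), on it an aluminium turntable with a dark arm and two steel rollers (tops 78 high). Origin: on the vertical swivel axis, at table height; z up. Clamp knob at x -66, y 0 of this frame, on a bracket 44 wide (x -120 to -48, top 64 high). The arm swings up to 1.25 rad either side of +x. Sizes in mm.
- clamp (a joint): Orange clamp knob, vertical axis: upright bar grip 52 long, 14 thick, 74 to 104 mm above the table, on a hub of diameter 40. Value (rad): 0 fully tight (stop), growing anticlockwise from above to a stop at 1.4. At 0 the bar lies along the rest's x axis. Below about 0.3 it grips the turntable hard; beyond 0.6 that is free. It stays where left; turning takes about 0.3 Nm.
- handle (a point): Point on the axis of the upright black handle at the arm's end, 90 mm above the table. Handle: round post, diameter 24, 40 to 110 mm above the table, 110 mm from the swivel axis; the arm below is 26 wide, top 40 high. Frame: x along the arm, outward from the swivel axis; z up. With the clamp loose, 2 to 5 N at the handle swings it; it stays where left.
- mark (a point): Top centre of the green marker of this rest: a block 34 x 20 mm, top 14 above the table, on the edge of the base, 152 from the swivel axis. Frame: x outward from the swivel axis, z up; the arm is on the mark when the handle's x and the mark's x agree. Friction holds it stiffly on the base.
- spare_rest: The other pipe rest, of the same shape and sizes but with a blue knob and its own green marker; not to be touched. Origin and axes as for the first.

How it is judged:
By the outcome, as a careful person would: the job done as asked, in the order asked, and still so for the second after the job is handed in, with the robot touching nothing.
It also fails if it takes over 64 s, if anything falls off the work surface, if the arm or the gripper's body presses on something with over 40 N, if the wrist force passes 120 N, or if a joint passes its speed limit or range.

## Working session

There is one attempt and no reset: what is moved stays moved. The work goes in short steps, Python scripts to look and compute and a tool call to move; the robot and the scene stay as the last step left them, time stands still between calls to the robot, and variables do not carry over. Pictures are saved under pics/ and viewed, and the job is handed in when it is done.

Besides the shell and the picture viewer there is one more tool, called after ">>>" by a JSON object that holds its "name" and its "arguments". carry_out: Moves the arm, as the interface text tells. Its arguments: {"type":"object","properties":{"plan":{"type":"array","items":{"type":"array","items":{"type":"array","items":{"type":"number"}}}},"force":{"type":"number"}},"required":["plan"]}

```bash
mkdir -p pics; cat > h.py <<'E'
import numpy as np,cv2
from station import r
def undist(name,pts):
    c=r.calibration(name);K=np.array(c["K"]);
    p=np.array(pts,float).reshape(-1,2)
    d=np.stack([(p[:,0]-K[0,2])/K[0,0],(p[:,1]-K[1,2])/K[1,1]],1)
    s=d.copy()
    for _ in range(30):
        s=d/(1+c["k1"]*(s**2).sum(1,keepdims=True))
    T=np.array(c["world_from_camera"])
    v=np.c_[s,np.ones(len(s))]@T[:3,:3].T
    return T[:3,3],v
def plane(name,pts,z):
    o,v=undist(name,pts)
    return o+v*((z-o[2])/v[:,2])[:,None]
def proj(name,P):
    c=r.calibration(name);K=np.array(c["K"]);T=np.linalg.inv(np.array(c["world_from_camera"]))
    P=np.array(P,float).reshape(-1,3)@T[:3,:3].T+T[:3,3]
    s=P[:,:2]/P[:,2:];s=s*(1+c["k1"]*(s**2).sum(1,keepdims=True))
    return s@K[:2,:2].T+K[:2,2]
E
python3 - <<'E'
from h import *
for n in("scene","top"):
    cv2.imwrite(f"pics/{n}0.png",r.camera(n)); c=r.calibration(n);print(n,np.round(c["K"],1).tolist(),c["k1"],np.round(c["world_from_camera"],3).tolist())
print(r.observe())
E
```

```text
scene [[389.5, 0.0, 280.6], [0.0, 389.5, 203.9], [0.0, 0.0, 1.0]] -0.04882664532614695 [[0.356, 0.791, -0.497, 0.927], [0.934, -0.3, 0.192, -0.154], [0.003, -0.533, -0.846, 0.652], [0.0, 0.0, 0.0, 1.0]]
top [[521.0, 0.0, 287.0], [0.0, 521.0, 216.5], [0.0, 0.0, 1.0]] 0.003419721618704345 [[0.007, -0.987, 0.162, 0.423], [-1.0, -0.009, -0.009, 0.004], [0.011, -0.162, -0.987, 0.965], [0.0, 0.0, 0.0, 1.0]]
{'clock': 0.1, 'q': array([-5.00135291e+01,  2.05878359e+01,  6.39287601e-01, -1.76648123e-02,
       -7.01369572e+01, -1.65054763e+01]), 'qd': array([-0.02552096, -0.22276836,  0.09180173,  0.18685147, -0.04659177,
       -0.16916452]), 'joint_torque': array([-1.32976253e-03, -5.84163773e+01,  2.93752724e+01,  7.01558366e+00,
        1.01398284e-02, -7.85833572e-05]), 'tcp_pos': array([ 0.26874011, -0.61873181,  0.23671291]), 'tcp_rot': array([[-7.36814596e-04, -3.98348014e-01,  9.17234058e-01],
       [ 1.32975828e-03,  9.17233106e-01,  3.98348669e-01],
       [-9.99998844e-01,  1.51320870e-03, -1.46124170e-04]]), 'contact_force': array([ 0.17099956, -1.04193433, -0.21160672]), 'wrist_torque': array([0.0040883 , 0.02953475, 0.00680193]), 'opening': 0.08754774298961768}
```

View pics/scene0.png

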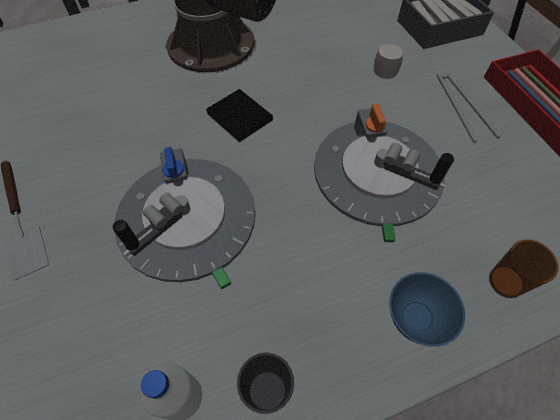

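View pics/top0.png

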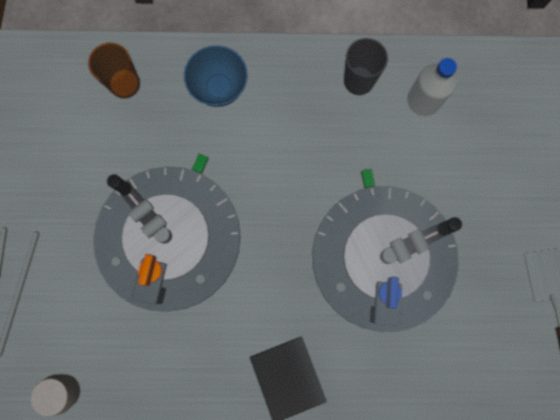

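The scene view shows the orange rest at about (380,170), its handle at (442,168), its marker at (389,232) and its knob at (376,120). In the top view its centre is at about (167,237), the handle at (118,184), the marker at (200,163) and the knob at (150,270). Next I'll measure these.

```bash
cat > meas.py <<'E'
from h import *
def masks(img):
    hsv=cv2.cvtColor(cv2.GaussianBlur(img,(3,3),0),cv2.COLOR_BGR2HSV)
    return {"orange":cv2.inRange(hsv,(5,170,90),(18,255,255)),"green":cv2.inRange(hsv,(45,120,40),(80,255,255)),"black":cv2.inRange(hsv,(0,0,0),(180,255,34))}
def blobs(m,mina=30):
    cs,_=cv2.findContours(m,cv2.RETR_EXTERNAL,cv2.CHAIN_APPROX_NONE);o=[]
    for c in cs:
        if cv2.contourArea(c)>mina:
            o.append(c)
    return o
E
python3 - <<'E'
from meas import *
for n in("scene","top"):
    im=cv2.imread(f"pics/{n}0.png")
    for k,m in masks(im).items():
        for c in blobs(m):
            M=cv2.moments(c);print(n,k,cv2.contourArea(c),round(M['m10']/M['m00'],1),round(M['m01']/M['m00'],1),[np.round(x,1) for x in cv2.minAreaRect(c)])
im=cv2.imread("pics/top0.png")
hsv=cv2.cvtColor(im,cv2.COLOR_BGR2HSV)
for p in [(110,260),(200,200),(180,250),(60,260),(260,240),(150,260)]: print(p,im[p[1],p[0]],hsv[p[1],p[0]])
cv2.imwrite("pics/topc.png",cv2.resize(im[140:320,80:260],None,fx=3.3,fy=3.3,interpolation=cv2.INTER_CUBIC))
im=cv2.imread("pics/scene0.png")
cv2.imwrite("pics/scenec.png",cv2.resize(im[90:250,300:460],None,fx=3.7,fy=3.7,interpolation=cv2.INTER_CUBIC))
E
```

```text
scene orange 48.0 370.5 124.6 [array([370.4, 125.2]), array([12.5,  6. ]), np.float64(66.8)]
scene orange 79.5 377.9 113.5 [array([377.9, 113.5]), array([19.6,  5.3]), np.float64(66.8)]
scene green 129.5 388.2 232.4 [array([388. , 232.5]), array([15., 10.]), np.float64(90.0)]
scene black 999.5 262.8 373.8 [array([264.3, 380.4]), array([49.8, 51.2]), np.float64(74.4)]
scene black 384.0 126.0 234.9 [array([125.9, 234.9]), array([33. , 13.9]), np.float64(54.5)]
scene black 138.0 161.8 229.6 [array([157.2, 232.7]), array([ 4.7, 63.1]), np.float64(50.2)]
scene black 490.0 428.9 169.9 [array([420., 174.]), array([32.4, 68.3]), np.float64(81.5)]
scene black 1758.0 239.1 114.7 [array([239.4, 114.1]), array([55.1, 40.9]), np.float64(41.6)]
scene black 87.0 221.0 64.5 [array([215.7,  63. ]), array([14.2, 74.5]), np.float64(79.1)]
scene black 203.5 516.5 18.0 [array([516.3,  18.3]), array([ 6.4, 40.1]), np.float64(17.4)]
scene black 69.0 478.2 4.8 [array([478.2,   4.8]), array([22.,  5.]), np.float64(36.9)]
scene black 1336.0 434.9 27.1 [array([443.2,  27.8]), array([90. , 42.4]), np.float64(9.
[... 426 characters left out ...]
.3]), np.float64(14.0)]
top orange 85.5 118.9 75.9 [array([118.9,  75.9]), array([ 7.5, 17.2]), np.float64(56.3)]
top green 123.5 367.6 177.9 [array([367.6, 177.9]), array([16.5,  8.9]), np.float64(77.5)]
top green 132.5 199.7 163.1 [array([199.7, 163.1]), array([ 9.4, 16.5]), np.float64(26.6)]
top black 96.5 123.2 187.1 [array([123.1, 187. ]), array([13.1,  9.9]), np.float64(35.5)]
top black 100.5 536.7 2.8 [array([538.,   3.]), array([ 6., 20.]), np.float64(90.0)]
(110, 260) [99 94 86] [102  33  99]
(200, 200) [102  99  91] [ 98  28 102]
(180, 250) [163 158 158] [120   8 163]
(60, 260) [124 123 117] [ 94  14 124]
(260, 240) [124 122 116] [ 98  16 124]
(150, 260) [ 10  85 166] [ 14 240 166]
```

View pics/topc.png

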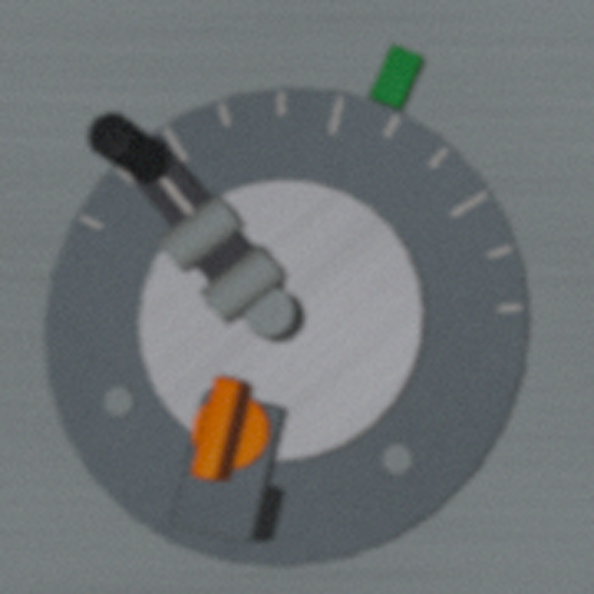

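View pics/scenec.png

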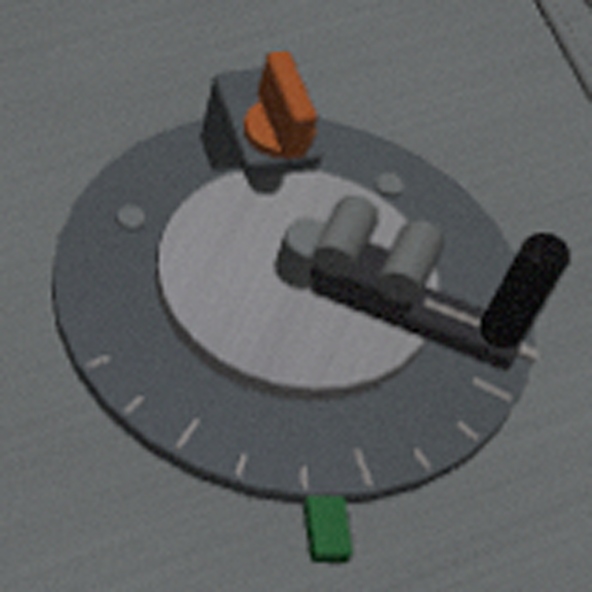

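```bash
cat > m2.py <<'E'
from meas import *
from scipy.optimize import least_squares
def base(n,im,roi,guess):
    hsv=cv2.cvtColor(cv2.GaussianBlur(im,(5,5),0),cv2.COLOR_BGR2HSV)
    m=(hsv[...,2]<112).astype(np.uint8)*255
    x0,y0,x1,y1=roi;mm=np.zeros_like(m);mm[y0:y1,x0:x1]=m[y0:y1,x0:x1]
    c=max(blobs(mm),key=cv2.contourArea).reshape(-1,2)
    o,_=undist(n,c[:1]); g=np.array(guess)
    P12=plane(n,c,.012)[:,:2];P0=plane(n,c,0)[:,:2]
    for _ in range(4):
        s=((P12-g)@(o[:2]-g))>0
        P=np.where(s[:,None],P0,P12)
        f=lambda p:np.hypot(*(P-p[:2]).T)-.135
        q=least_squares(f,g,loss='soft_l1',f_scale=.001);g=q.x[:2]
        res=f(g)
    k=abs(res)<.005
    P=P[k];f=lambda p:np.hypot(*(P-p[:2]).T)-p[2]
    q=least_squares(f,[*g,.135])
    return g,q.x,np.std(res[k]),k.mean()
E
python3 - <<'E'
from m2 import *
t=cv2.imread("pics/top0.png");s=cv2.imread("pics/scene0.png")
print(base("top",t,(85,160,250,315),plane("top",[(167,237)],.012)[0,:2]))
print(base("scene",s,(305,112,450,225),plane("scene",[(380,172)],.012)[0,:2]))
print("mark",plane("top",[(199.7,163.1)],.014),plane("scene",[(388.2,231.5)],.014))
for c in [(145.2,269.6)]: print("bar top",plane("top",[c],.104))
# green top direction
E
```

```text
(array([0.5395162 , 0.21555759]), array([0.53922768, 0.21552769, 0.13404727]), np.float64(0.0010597705266305638), np.float64(0.8072289156626506))
(array([0.53208935, 0.21482037]), array([0.5330171 , 0.21490773, 0.13602962]), np.float64(0.001728017557653127), np.float64(0.08333333333333333))
mark [[0.67918146 0.15954824 0.014     ]] [[0.68026553 0.15704051 0.014     ]]
bar top [[0.47379306 0.22791143 0.104     ]]
```

```bash
python3 - <<'E'
from m2 import *
t=cv2.imread("pics/top0.png")
m=masks(t)
C=np.array([.5395,.2155])
d=lambda v:np.degrees(np.arctan2(v[1],v[0]))
c=[c for c in blobs(m["orange"]) if cv2.contourArea(c)>200][0]
b=cv2.boxPoints(cv2.minAreaRect(c));W=plane("top",b,.104)[:,:2];print("bar box",W.round(4).tolist())
for i in range(2):
    e=W[(i+1)%4]-W[i];print(np.linalg.norm(e),d(e))
g=W.mean(0);print("bar c",g,d(C-g),np.hypot(*(C-g)))
c=[c for c in blobs(m["green"]) if c[0,0,0]<280][0]
W=plane("top",cv2.boxPoints(cv2.minAreaRect(c)),.014)[:,:2];g=W.mean(0);print("mark",g,d(g-C),np.hypot(*(g-C)))
for i in range(2):
    e=W[(i+1)%4]-W[i];print(np.linalg.norm(e),d(e))
h=plane("top",[(113.5,180.3)],.11)[0,:2];print("handle",h,d(h-C),np.hypot(*(h-C)))
hs=plane("scene",[(300+548/3.7,90+253/3.7)],.11)[0,:2];print("handle s",hs,d(hs-C),np.hypot(*(hs-C)))
# bar in scene: top corners by eye
print("bar scene top",plane("scene",[(300+x/3.7,90+y/3.7) for x,y in[(268,54),(290,53),(316,124),(295,128)]],.104)[:,:2].round(4).tolist())
E
```

```text
bar box [[0.4523, 0.2421], [0.5006, 0.2326], [0.4963, 0.215], [0.4482, 0.2246]]
0.04916521415934869 -11.106129901472757
0.018130349819257836 -103.49252958216263
bar c [0.47435333 0.22857845] -11.351464204912014 0.06644647974923479
mark [0.67921879 0.15953679] -21.828163270212407 0.15050986652444354
0.031550993532637135 -24.041198002447324
0.017935097185532826 -116.49387593092139
handle [0.62209752 0.286932  ] 40.853908869750725 0.10920110482207349
handle s [0.62528625 0.28539655] 39.17231019440506 0.11065626596274623
bar scene top [[0.4515, 0.2258], [0.4549, 0.2374], [0.5061, 0.2247], [0.5047, 0.213]]
```

>>> {"name": "carry_out", "arguments": {"plan": [[[15,30,0,0,0,-0.607,0.5],[15,30,0,0,0,-0.607,0.5],[15,30,0,0,0,-0.607,0.5],[15,30,0,0,0,-0.607,0.5],[15,30,0,0,0,-0.607,0.5],[15,30,0,0,0,-0.607,0.5],[15,30,0,0,0,-0.607,0.5],[20.7,84.6,-4,0,0,-0.607,0.5],[20.7,84.6,-4,0,0,-0.607,0.5],[20.7,84.6,-4,0,0,-0.607,0.5],[20.7,84.6,-4,0,0,-0.607,0.5],[20.7,84.6,-4,0,0,-0.607,0.5]]], "force": 50}}

```text
clock: 1.3
tcp_pos: [0.4444, -0.0692, 0.2193]
tcp_rot: [[0.0, 0.196, 0.981], [0.0, 0.981, -0.196], [-1.0, 0.0, 0.0]]
contact_force: [2.6, -0.3, 1.2]
opening: 0.0437
```

>>> {"name": "carry_out", "arguments": {"plan": [[[3.2,29.6,-2,0,0,0,0.5],[3.2,29.6,-2,0,0,0,0.5],[3.2,29.6,-2,0,0,0,0.5],[3.2,29.6,-2,0,0,0,0.5],[3.2,29.6,-2,0,0,0,0.5],[3.2,29.6,-2,0,0,0,0.5],[3.2,29.6,-2,0,0,0,0.5],[3.2,29.6,-2,0,0,0,0.5]]]}}

```text
clock: 2.1
tcp_pos: [0.4763, 0.2258, 0.1985]
tcp_rot: [[-0.001, 0.194, 0.981], [-0.001, 0.981, -0.194], [-1.0, -0.001, -0.001]]
contact_force: [-0.6, 0.0, -0.1]
opening: 0.0441
```

```bash
python3 - <<'E'
from h import *
o=r.observe();print(o["tcp_pos"],o["q"].round(1),o["clock"])
for n in("scene","top"):
    im=r.camera(n);cv2.imwrite(f"pics/{n}1.png",im)
im=cv2.imread("pics/scene1.png")
cv2.imwrite("pics/scene1c.png",cv2.resize(im[50:250,290:490],None,fx=3,fy=3,interpolation=cv2.INTER_CUBIC))
E
```

```text
[0.47626949 0.22575083 0.19850858] [  46.7    8.4  -21.1   -0.   -60.6 -147.9] 2.1
```

View pics/scene1c.png

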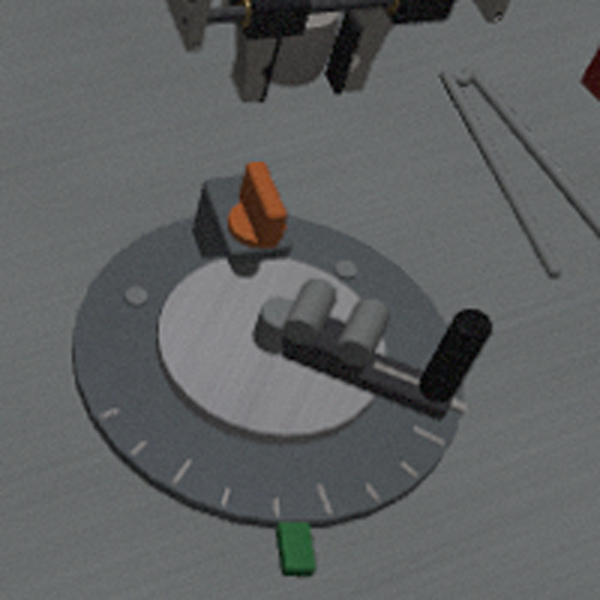

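The gripper is above the knob at crop position (300,60), with its fingers straddling the bar at (265,205). I'll go down and grip.

>>> {"name": "carry_out", "arguments": {"plan": [[[0,0,-4,0,0,0,0.5],[0,0,-7,0,0,0,0.5],[0,0,-9.5,0,0,0,0.5],[0,0,-10.8,0,0,0,0.5],[0,0,-10.8,0,0,0,0.5]]]}}

```text
clock: 2.7
tcp_pos: [0.4759, 0.2227, 0.0899]
tcp_rot: [[-0.003, 0.198, 0.98], [-0.002, 0.98, -0.198], [-1.0, -0.003, -0.002]]
contact_force: [0.2, 0.6, 0.1]
opening: 0.0439
```

```bash
python3 - <<'E'
from h import *
o=r.observe();print(o["tcp_pos"],o["contact_force"],o["clock"])
im=r.camera("scene");cv2.imwrite("pics/scene2.png",im)
cv2.imwrite("pics/scene2c.png",cv2.resize(im[50:210,290:450],None,fx=3.6,fy=3.6,interpolation=cv2.INTER_CUBIC))
E
```

```text
[0.47586    0.22271069 0.08988211] [0.22475165 0.63912792 0.08815712] 2.7
```

View pics/scene2c.png

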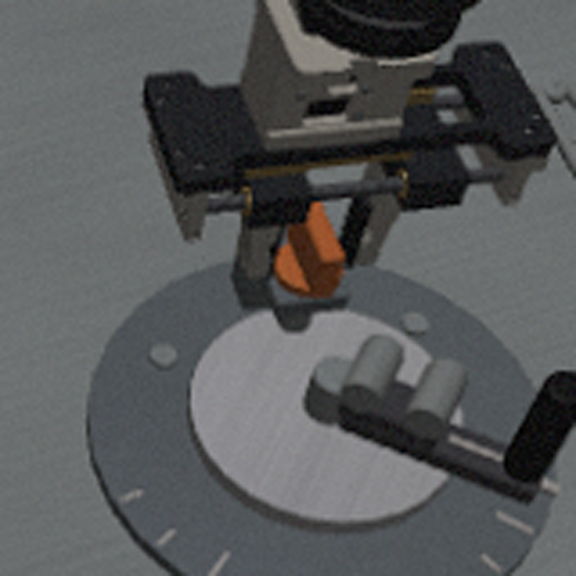

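The fingers are down on both sides of the bar. The TCP has drifted about 3 mm in y, so I'll correct that and close.

>>> {"name": "carry_out", "arguments": {"plan": [[[0,0.4,0.1,0,0,0,0.5],[0,0.4,0.1,0,0,0,0.5],[0,0.4,0.1,0,0,0,0.1],[0,0.4,0.1,0,0,0,0.05],[0,0.4,0.1,0,0,0,0],[0,0.4,0.1,0,0,0,0],[0,0.4,0.1,0,0,0,0],[0,0.4,0.1,0,0,0,0]]], "force": 55}}

```text
clock: 3.55
tcp_pos: [0.4764, 0.2275, 0.0925]
tcp_rot: [[-0.001, 0.196, 0.981], [-0.002, 0.981, -0.196], [-1.0, -0.002, -0.001]]
contact_force: [0.0, -5.3, 3.9]
opening: 0.0135
```

```bash
python3 - <<'E'
from h import *
o=r.observe();print(o["tcp_pos"],o["tcp_rot"].round(3).tolist(),o["contact_force"],o["wrist_torque"],o["opening"],o["clock"])
E
```

```text
[0.47642392 0.22753386 0.09245594] [[-0.001, 0.196, 0.981], [-0.002, 0.981, -0.196], [-1.0, -0.002, -0.001]] [ 0.04769262 -5.34131569  3.85003634] [-1.9695584  -0.01848272  0.07393162] 0.01345747154580753 3.55
```

>>> {"name": "carry_out", "arguments": {"plan": [[[0,0,0,0,0,0.1,0],[0,0,0,0,0,0.2,0],[0,0,0,0,0,0.32,0],[0,0,0,0,0,0.44,0],[0,0,0,0,0,0.56,0],[0,0,0,0,0,0.68,0],[0,0,0,0,0,0.8,0],[0,0,0,0,0,0.92,0],[0,0,0,0,0,1.04,0],[0,0,0,0,0,1.14,0],[0,0,0,0,0,1.2,0],[0,0,0,0,0,1.2,0]]]}}

```text
clock: 4.75
tcp_pos: [0.4758, 0.229, 0.0925]
tcp_rot: [[-0.001, -0.844, 0.536], [0.0, 0.536, 0.844], [-1.0, 0.001, -0.001]]
contact_force: [-7.2, 3.0, 5.6]
opening: 0.0138
```

```bash
python3 - <<'E'
from h import *
o=r.observe();print(o["tcp_pos"],o["tcp_rot"].round(3).tolist(),o["contact_force"],o["wrist_torque"],o["opening"],o["q"].round(1),o["clock"])
im=r.camera("scene");cv2.imwrite("pics/scene3.png",im)
cv2.imwrite("pics/scene3c.png",cv2.resize(im[50:210,290:450],None,fx=3.6,fy=3.6,interpolation=cv2.INTER_CUBIC))
E
```

```text
[0.47580876 0.2290331  0.09245786] [[-0.001, -0.844, 0.536], [0.0, 0.536, 0.844], [-1.0, 0.001, -0.001]] [-7.18236793  3.02410409  5.581133  ] [0.91721476 2.60099327 0.18563782] 0.01375082449949128 [ 47.   15.1 -28.5  -0.1 -46.4 -79.3] 4.75
```

View pics/scene3c.png

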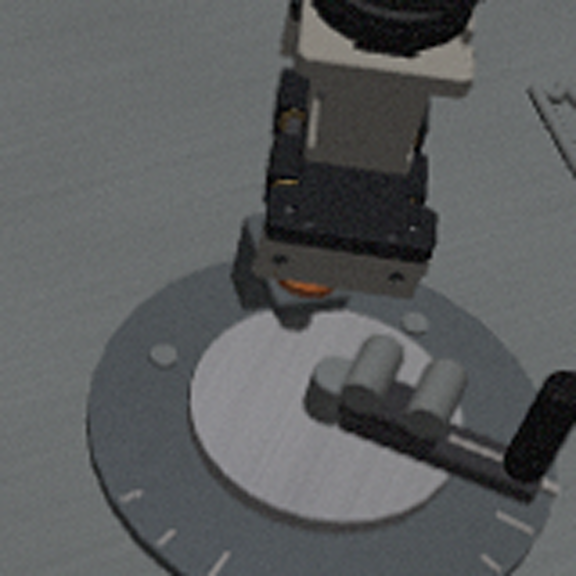

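>>> {"name": "carry_out", "arguments": {"plan": [[[0,0,0,0,0,0,0.4],[0,0,0,0,0,0,0.4],[0,0,0,0,0,0,0.4],[0,0,4,0,0,0,0.4],[0,0,8,0,0,0,0.4],[4,1.5,8.5,0,0,-0.1,0.5],[8,3,8.5,0,0,-0.2,0.6],[12,4.5,8.5,0,0,-0.307,0.6],[14.8,5.7,8.5,0,0,-0.307,0.6],[14.8,5.7,8.5,0,0,-0.307,0.6],[14.8,5.7,8.5,0,0,-0.307,0.6]]]}}

```text
clock: 5.9
tcp_pos: [0.625, 0.2856, 0.1761]
tcp_rot: [[-0.001, -0.64, 0.768], [-0.001, 0.768, 0.64], [-1.0, 0.0, -0.002]]
contact_force: [0.0, 0.2, 0.4]
opening: 0.0526
```

```bash
python3 - <<'E'
from m2 import *
o=r.observe();print(o["tcp_pos"],o["tcp_rot"].round(3).tolist(),o["contact_force"],o["q"].round(1),o["clock"])
for n,(x,y) in(("scene",(300,60)),("top",(80,140))):
    im=r.camera(n);cv2.imwrite(f"pics/{n}4.png",im)
    cv2.imwrite(f"pics/{n}4c.png",cv2.resize(im[y:y+180,x:x+180],None,fx=3.3,fy=3.3,interpolation=cv2.INTER_CUBIC))
E
```

```text
[0.62496164 0.28556885 0.17607699] [[-0.001, -0.64, 0.768], [-0.001, 0.768, 0.64], [-1.0, 0.0, -0.002]] [0.04037179 0.21891235 0.42107071] [ 40.8  24.   -2.3  -0.  -63.8 -90.9] 5.9
```

View pics/scene4c.png

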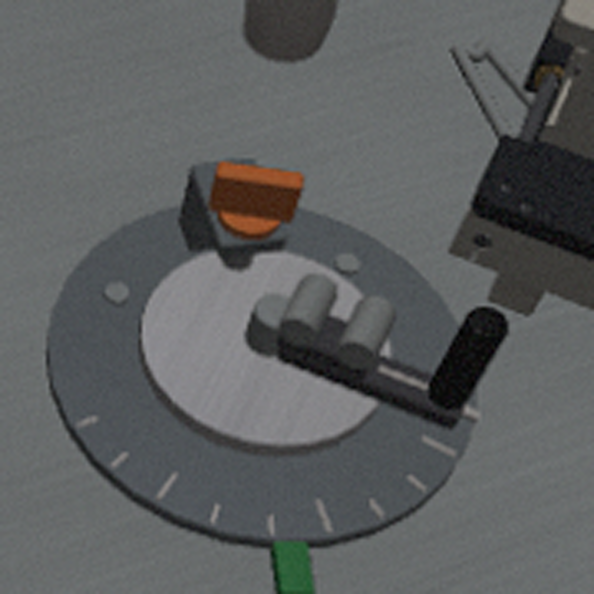

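View pics/top4c.png

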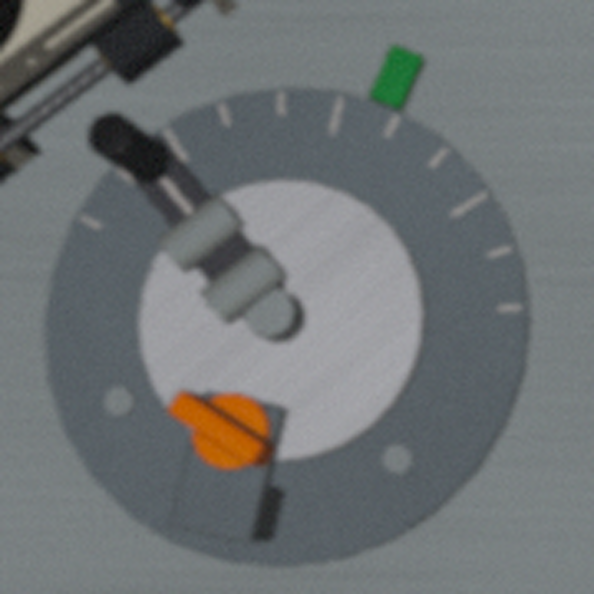

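Both views show the orange bar turned about 1.2 rad and nothing else moved. I'll go down on the handle and grip it lightly.

>>> {"name": "carry_out", "arguments": {"plan": [[[0,0,-4,0,0,0,0.6],[0,0,-7,0,0,0,0.6],[0,0,-9.2,0,0,0,0.6],[0,0,-9.2,0,0,0,0.6],[0,0,-9.2,0,0,0,0.2],[0,0,-9.2,0,0,0,0.15],[0,0,-9.2,0,0,0,0.15],[0,0,-9.2,0,0,0,0.15],[0,0,-9.2,0,0,0,0.15],[0,0,-9.2,0,0,0,0.15]]], "force": 20}}

```text
clock: 7.0
tcp_pos: [0.6254, 0.2864, 0.0867]
tcp_rot: [[0.002, -0.641, 0.767], [0.001, 0.767, 0.641], [-1.0, -0.0, 0.002]]
contact_force: [-2.4, 0.7, 7.0]
opening: 0.0236
```

```bash
python3 - <<'E'
from m2 import *
o=r.observe();print(o["tcp_pos"],o["tcp_rot"].round(3).tolist(),o["contact_force"],o["opening"],o["clock"])
C=np.array([.5395,.2155]);v=o["tcp_pos"][:2]-C;print(np.hypot(*v),np.degrees(np.arctan2(v[1],v[0])))
E
```

```text
[0.62535066 0.28642239 0.08665184] [[0.002, -0.641, 0.767], [0.001, 0.767, 0.641], [-1.0, -0.0, 0.002]] [-2.38559668  0.70422638  6.95619391] 0.023598739105137823 7.0
0.11135672847323017 39.56057278781278
```

```bash
python3 - <<'E'
import numpy as np
a0=np.radians(39.56);R=.1113
for t in np.r_[np.arange(1,11)*.105,1.08]:
    a=a0-t;print([round(100*R*(np.cos(a)-np.cos(a0)),2),round(100*R*(np.sin(a)-np.sin(a0)),2),0,0,0,round(-t,3),.15])
E
```

```text
[np.float64(0.7), np.float64(-0.94), 0, 0, 0, np.float64(-0.105), 0.15]
[np.float64(1.29), np.float64(-1.94), 0, 0, 0, np.float64(-0.21), 0.15]
[np.float64(1.77), np.float64(-3.01), 0, 0, 0, np.float64(-0.315), 0.15]
[np.float64(2.14), np.float64(-4.11), 0, 0, 0, np.float64(-0.42), 0.15]
[np.float64(2.4), np.float64(-5.26), 0, 0, 0, np.float64(-0.525), 0.15]
[np.float64(2.53), np.float64(-6.42), 0, 0, 0, np.float64(-0.63), 0.15]
[np.float64(2.54), np.float64(-7.58), 0, 0, 0, np.float64(-0.735), 0.15]
[np.float64(2.43), np.float64(-8.75), 0, 0, 0, np.float64(-0.84), 0.15]
[np.float64(2.19), np.float64(-9.89), 0, 0, 0, np.float64(-0.945), 0.15]
[np.float64(1.84), np.float64(-11.0), 0, 0, 0, np.float64(-1.05), 0.15]
[np.float64(1.72), np.float64(-11.32), 0, 0, 0, np.float64(-1.08), 0.15]
```

>>> {"name": "carry_out", "arguments": {"plan": [[[0.7,-0.94,0,0,0,-0.105,0.15],[1.29,-1.94,0,0,0,-0.21,0.15],[1.77,-3.0,0,0,0,-0.315,0.15],[2.14,-4.1,0,0,0,-0.42,0.15],[2.4,-5.26,0,0,0,-0.525,0.15],[2.53,-6.42,0,0,0,-0.63,0.15],[2.54,-7.6,0,0,0,-0.735,0.15],[2.43,-8.75,0,0,0,-0.84,0.15],[2.2,-9.9,0,0,0,-0.945,0.15],[1.84,-11.0,0,0,0,-1.05,0.15],[1.72,-11.3,0,0,0,-1.08,0.15],[1.72,-11.3,0,0,0,-1.08,0.15]]]}}

```text
clock: 8.2
tcp_pos: [0.6429, 0.1726, 0.0866]
tcp_rot: [[0.002, 0.375, 0.927], [0.0, 0.927, -0.375], [-1.0, 0.001, 0.002]]
contact_force: [0.4, -0.0, 6.4]
opening: 0.0235
```

```bash
python3 - <<'E'
from m2 import *
o=r.observe();print(o["tcp_pos"],o["tcp_rot"].round(3).tolist(),o["contact_force"],o["opening"],o["clock"])
C=np.array([.5395,.2155]);v=o["tcp_pos"][:2]-C;print(np.hypot(*v),np.degrees(np.arctan2(v[1],v[0])))
for n,(x,y) in(("scene",(300,80)),("top",(80,140))):
    im=r.camera(n);cv2.imwrite(f"pics/{n}5.png",im)
    cv2.imwrite(f"pics/{n}5c.png",cv2.resize(im[y:y+180,x:x+180],None,fx=3.3,fy=3.3,interpolation=cv2.INTER_CUBIC))
E
```

```text
[0.64289985 0.17261094 0.08662091] [[0.002, 0.375, 0.927], [0.0, 0.927, -0.375], [-1.0, 0.001, 0.002]] [ 0.40512203 -0.02804605  6.36900889] 0.02347876147506894 8.2
0.11194195328113718 -22.528108097115787
```

View pics/scene5c.png

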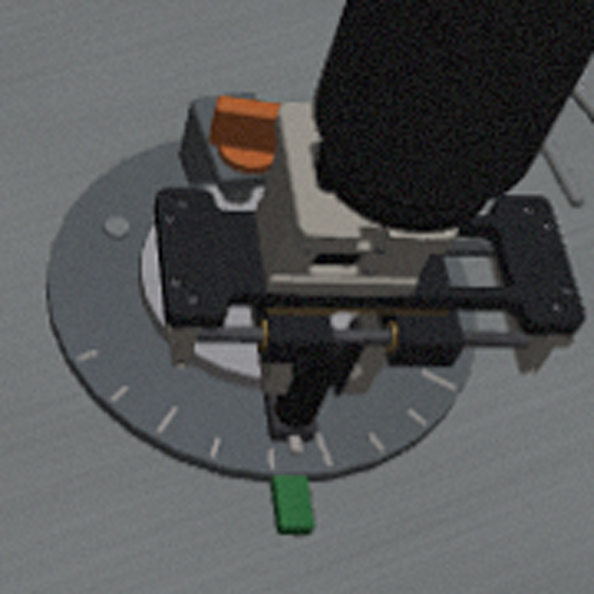

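View pics/top5c.png

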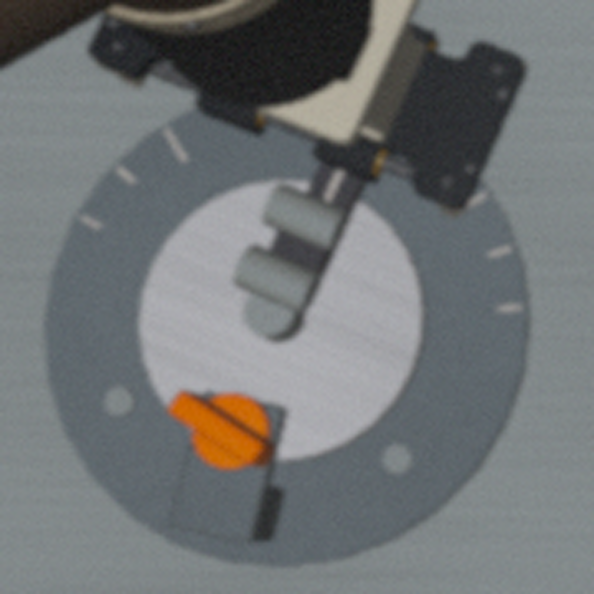

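>>> {"name": "carry_out", "arguments": {"plan": [[[0,0,0,0,0,0,0.5],[0,0,0,0,0,0,0.6],[0,0,0,0,0,0,0.6],[0,0,3,0,0,0,0.6],[0,0,7,0,0,0,0.6],[0,0,10.5,0,0,0.14,0.6],[-4,1.4,10.5,0,0,0.28,0.6],[-8,2.8,10.5,0,0,0.42,0.5],[-12,4.2,10.5,0,0,0.56,0.4],[-16.7,5.6,10.5,0,0,0.7,0.4],[-16.7,5.6,10.5,0,0,0.84,0.4],[-16.7,5.6,10.5,0,0,0.98,0.4]]]}}

```text
clock: 9.5
tcp_pos: [0.4735, 0.2295, 0.1908]
tcp_rot: [[0.0, -0.569, 0.823], [0.0, 0.823, 0.569], [-1.0, 0.0, 0.0]]
contact_force: [0.2, 0.2, 0.5]
opening: 0.0351
```

```bash
python3 - <<'E'
from m2 import *
o=r.observe();print(o["tcp_pos"],o["tcp_rot"].round(3).tolist(),o["contact_force"],o["opening"],o["clock"])
for n,(x,y) in(("scene",(310,100)),("top",(80,140))):
    im=r.camera(n);cv2.imwrite(f"pics/{n}6.png",im)
    cv2.imwrite(f"pics/{n}6c.png",cv2.resize(im[y:y+150,x:x+180],None,fx=4,fy=4,interpolation=cv2.INTER_CUBIC))
E
```

```text
[0.47353245 0.22952304 0.19075825] [[0.0, -0.569, 0.823], [0.0, 0.823, 0.569], [-1.0, 0.0, 0.0]] [0.16939289 0.17033296 0.52836629] 0.03513156759480487 9.5
```

View pics/scene6c.png

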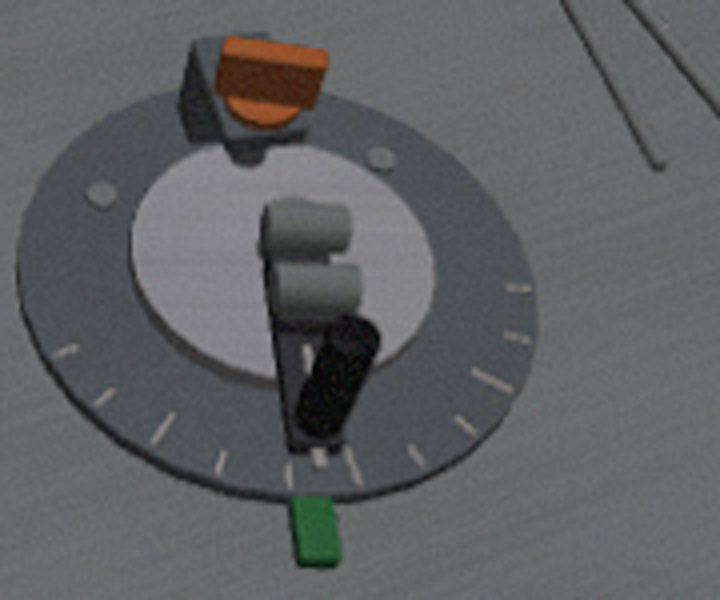

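View pics/top6c.png

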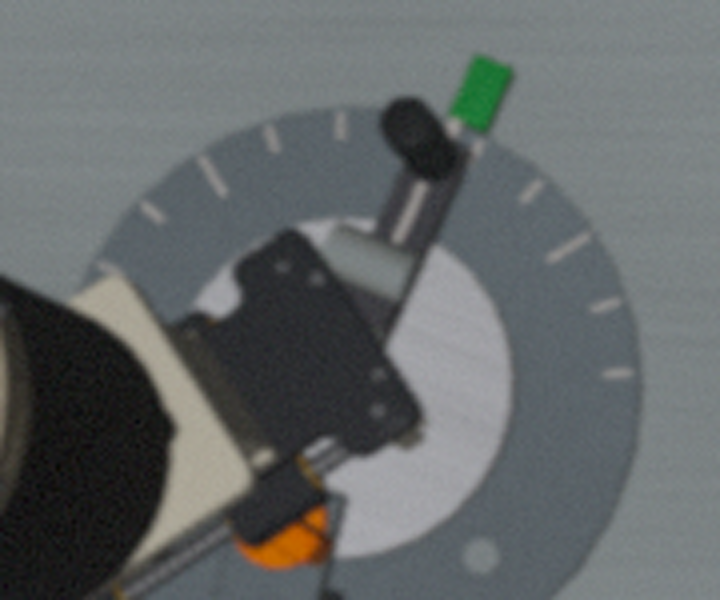

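```bash
python3 - <<'E'
from m2 import *
d=lambda v:np.degrees(np.arctan2(v[1],v[0]))
S=lambda x,y:(310+x/4-.4,100+y/4-.4)
T=lambda x,y:(80+x/4-.4,140+y/4-.4)
for n,f,mk,hd,st,pt in (("scene",S,[(291,498),(331,497),(340,558),(300,560)],(356,338),[(306,347),(309,370)],(320,457)),
  ("top",T,[(483,57),(514,70),(482,133),(451,119)],(406,117),[(422,184),(401,240)],(455,129))):
    m=plane(n,[f(*p) for p in mk],.014)[:,:2];g=m.mean(0)
    h=plane(n,[f(*hd)],.11)[0,:2]
    s=plane(n,[f(*p) for p in st],.04)[:,:2]
    print(n,"mark",g,"handle",h,"stripe",s.tolist())
    for C in ([.5395,.2155],[.5415,.2153]):
        C=np.array(C);print("  mark",d(g-C),np.hypot(*(g-C)),"handle",d(h-C),np.hypot(*(h-C)),"stripe",[d(x-C) for x in s],[np.hypot(*(x-C)) for x in s])
        for z in(.014,.025,.035):
            p=plane(n,[f(*pt)],z)[0,:2];print("   pt",z,d(p-C),np.hypot(*(p-C)))
    i=2 if n=="top" else 0
    print("  mark->handle dir",d(g-h), "stripe dir",d(s[1]-s[0]))
    # long edges of mark
    e=[d(m[2]-m[1]),d(m[3]-m[0])];print("  mark edges",e)
E
```

```text
scene mark [0.68058049 0.15743499] handle [0.64305278 0.17228342] stripe [[0.602405399657826, 0.18903256927834058], [0.6146550562982069, 0.1838260150309006]]
  mark -22.370773588421955 0.15256227963329616 handle -22.652665518148773 0.11220896005418583 stripe [np.float64(-22.818911674270137), np.float64(-22.852916957218973)] [np.float64(0.0682467156361144), np.float64(0.0815568747010906)]
   pt 0.014 -18.947362106107462 0.11419457859749632
   pt 0.025 -20.775816263404597 0.12068035390234289
   pt 0.035 -22.27422288876973 0.1266726864409918
  mark -22.58995324903201 0.1506377814926204 handle -22.956953322774623 0.11028777344715202 stripe [np.float64(-23.329689329486634), np.float64(-23.27914611188428)] [np.float64(0.06632831691062795), np.float64(0.07963839521128564)]
   pt 0.014 -19.18230383737349 0.11223894776977789
   pt 0.025 -21.027904479242373 0.11874060976080632
   pt 0.035 -22.5374011113443 0.12474743378439974
  mark->handle dir -21.58700571931378 stripe dir -23.027275465507095
  mark edges [np.float64(-22.120936839960113), np.float64(-21.463016352211476)]
top mark [0.67886937 
[... 357 characters left out ...]
81514878)]
   pt 0.014 -20.005945508415785 0.13055756348636133
   pt 0.025 -21.236547932250435 0.12864393360621798
   pt 0.035 -22.386991838542492 0.12695723666601869
  mark -22.451084520581084 0.14863502809484458 handle -21.778555013843775 0.10927853006992139 stripe [np.float64(-21.628297583411058), np.float64(-23.07079583930145)] [np.float64(0.09505999636592982), np.float64(0.06785708410731027)]
   pt 0.014 -20.22704818338233 0.12861078331844036
   pt 0.025 -21.47983367306839 0.1267084461435024
   pt 0.035 -22.651305809348145 0.12503312994291016
  mark->handle dir -24.317391456428368 stripe dir 161.96205463812856
  mark edges [np.float64(155.43637165662227), np.float64(155.20702451626866)]
```

Marker, handle, stripe and TCP all put the arm within about 0.5° of the mark, at roughly −22.4°. Next I'll grip the knob again.

>>> {"name": "carry_out", "arguments": {"plan": [[[0.2,0,0,0,0,0.14,0.4],[0.2,0,0,0,0,0.28,0.4],[0.2,0,-2,0,0,0.4,0.4],[0.2,0,-5,0,0,0.4,0.4],[0.2,0,-8,0,0,0.4,0.4],[0.2,0,-9.8,0,0,0.4,0.4],[0.2,0,-9.8,0,0,0.4,0.4],[0.2,0,-9.8,0,0,0.4,0.4]]], "force": 55}}

```text
clock: 10.4
tcp_pos: [0.4773, 0.2287, 0.0925]
tcp_rot: [[-0.0, -0.838, 0.546], [-0.001, 0.546, 0.838], [-1.0, -0.0, -0.001]]
contact_force: [-0.2, 1.3, 1.3]
opening: 0.0348
```

```bash
python3 - <<'E'
from m2 import *
o=r.observe();print(o["tcp_pos"],o["tcp_rot"].round(3).tolist(),o["contact_force"],o["opening"],o["clock"])
E
```

```text
[0.47730047 0.2287463  0.0924764 ] [[-0.0, -0.838, 0.546], [-0.001, 0.546, 0.838], [-1.0, -0.0, -0.001]] [-0.21302826  1.27697578  1.31993659] 0.03483341948484544 10.4
```

>>> {"name": "carry_out", "arguments": {"plan": [[[-0.15,0,0,0,0,0,0.3],[-0.15,0,0,0,0,0,0.1],[-0.15,0,0,0,0,0,0],[-0.15,0,0,0,0,0,0],[-0.15,0,0,0,0,0,0],[-0.15,0,0,0,0,0,0]]], "force": 55}}

```text
clock: 11.0
tcp_pos: [0.4758, 0.2292, 0.0932]
tcp_rot: [[0.001, -0.839, 0.544], [0.001, 0.544, 0.839], [-1.0, -0.0, 0.001]]
contact_force: [-2.0, 0.2, 6.2]
opening: 0.0136
```

>>> {"name": "carry_out", "arguments": {"plan": [[[0,0,0,0,0,-0.12,0],[0,0,0,0,0,-0.24,0],[0,0,0,0,0,-0.36,0],[0,0,0,0,0,-0.48,0],[0,0,0,0,0,-0.6,0],[0,0,0,0,0,-0.72,0],[0,0,0,0,0,-0.84,0],[0,0,0,0,0,-0.95,0],[0,0,0,0,0,-1.05,0],[0,0,0,0,0,-1.12,0],[0,0,0,0,0,-1.16,0],[0,0,0,0,0,-1.16,0]]]}}

```text
clock: 12.2
tcp_pos: [0.4765, 0.2276, 0.0932]
tcp_rot: [[0.001, 0.164, 0.986], [-0.002, 0.986, -0.164], [-1.0, -0.002, 0.002]]
contact_force: [5.3, -8.0, 4.9]
opening: 0.0135
```

```bash
python3 - <<'E'
from m2 import *
o=r.observe();print(o["tcp_pos"],o["tcp_rot"].round(3).tolist(),o["contact_force"],o["wrist_torque"],o["opening"],o["q"].round(1),o["clock"])
y=o["tcp_rot"][:,1];print(np.degrees(np.arctan2(y[1],y[0])))
E
```

```text
[0.47645278 0.22761338 0.09319053] [[0.001, 0.164, 0.986], [-0.002, 0.986, -0.164], [-1.0, -0.002, 0.002]] [ 5.33234125 -7.96476959  4.89427955] [-3.09112571 -1.98979237 -0.06494375] 0.013460198981847502 [  46.9   15.   -28.6    0.2  -46.4 -146.5] 12.2
80.53454681054421
```

>>> {"name": "carry_out", "arguments": {"plan": [[[0,0,0,0,0,-0.02,0],[0,0,0,0,0,-0.04,0],[0,0,0,0,0,-0.06,0],[0,0,0,0,0,-0.06,0]]]}}

```text
clock: 12.6
tcp_pos: [0.4765, 0.2276, 0.0932]
tcp_rot: [[0.001, 0.221, 0.975], [-0.002, 0.975, -0.221], [-1.0, -0.002, 0.002]]
contact_force: [5.2, -8.4, 5.6]
opening: 0.0138
```

```bash
python3 - <<'E'
from m2 import *
o=r.observe();print(o["tcp_pos"],o["contact_force"],o["wrist_torque"],o["opening"],o["clock"])
y=o["tcp_rot"][:,1];print(np.degrees(np.arctan2(y[1],y[0])))
E
```

```text
[0.47645798 0.22757244 0.0931977 ] [ 5.1865977  -8.42939851  5.55011233] [-3.09642511 -1.85467958  0.73404451] 0.013809880711326052 12.6
77.20904959908512
```

The wrist moment about z jumped from −0.06 to +0.73 Nm, against 0.3 Nm for plain turning, so the stop is reached. I'll release, rise and check.

>>> {"name": "carry_out", "arguments": {"plan": [[[0,0,0,0,0,0,0.3],[0,0,0,0,0,0,0.45],[0,0,0,0,0,0,0.45],[0,0,3,0,0,0,0.45],[0,0,7,0,0,0,0.45],[0,0,11,0,0,0,0.45],[-2,-5,13,0,0,0,0.45],[-3,-10,14,0,0,0,0.45],[-3,-15,14,0,0,0,0.45],[-3,-20,14,0,0,0,0.45],[-3,-25,14,0,0,0,0.45],[-3,-25,14,0,0,0,0.45]]]}}

```text
clock: 13.8
tcp_pos: [0.4445, -0.0245, 0.2325]
tcp_rot: [[0.0, 0.226, 0.974], [0.0, 0.974, -0.226], [-1.0, 0.0, -0.0]]
contact_force: [0.0, 1.0, -0.8]
opening: 0.0392
```

```bash
python3 - <<'E'
from m2 import *
o=r.observe();print(o["tcp_pos"],o["contact_force"],o["clock"])
for n,(x,y) in(("scene",(310,100)),("top",(80,150))):
    im=r.camera(n);cv2.imwrite(f"pics/{n}7.png",im)
    cv2.imwrite(f"pics/{n}7c.png",cv2.resize(im[y:y+150,x:x+180],None,fx=4,fy=4,interpolation=cv2.INTER_CUBIC))
t=cv2.imread("pics/top7.png")
for k in("orange","green"):
  for c in blobs(masks(t)[k]):
    b=cv2.minAreaRect(c)
    W=plane("top",cv2.boxPoints(b),.104 if k=="orange" else .014)[:,:2]
    print(k,cv2.contourArea(c),np.round(b[0],1),W.mean(0).round(4),[np.degrees(np.arctan2(*(W[i+1]-W[i])[::-1])).round(1) for i in(0,1)])
E
```

```text
[ 0.44454209 -0.02453878  0.23251361] [ 0.03467991  0.99099971 -0.81476652] 13.8
orange 132.5 [146.5 261.6] [0.487  0.2265] [np.float64(-66.5), np.float64(-155.0)]
orange 479.0 [123.5  82.5] [0.7982 0.2822] [np.float64(-41.0), np.float64(-134.8)]
green 125.0 [367.6 177.9] [ 0.6539 -0.1557] [np.float64(-75.1), np.float64(-167.3)]
green 125.5 [199.8 162.9] [0.6796 0.1594] [np.float64(-20.7), np.float64(-113.1)]
```

View pics/scene7c.png

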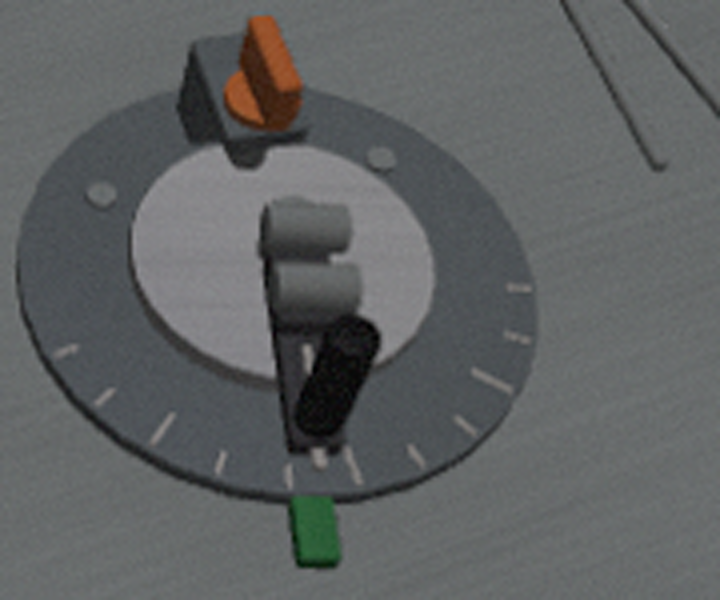

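View pics/top7c.png

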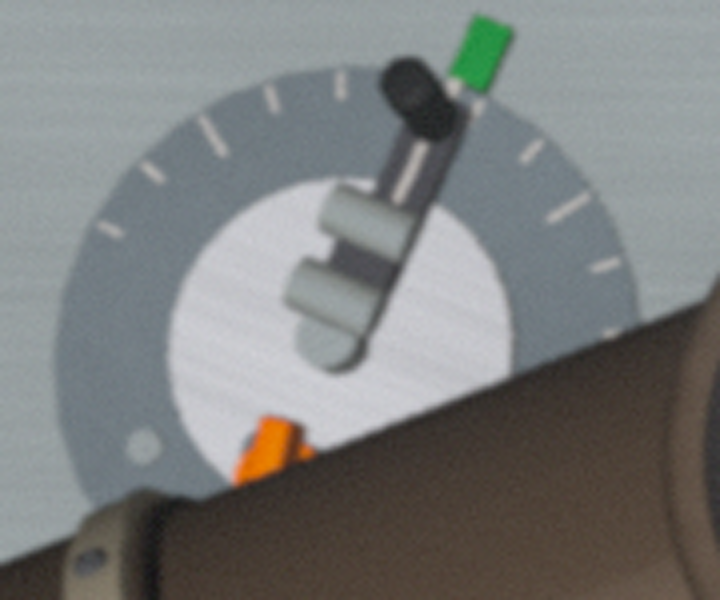

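The arm points at the mark with its pointer in line with the block, and the bar looks back along the bracket. I'll compare the knob's mask in the scene view before and after.

```bash
python3 - <<'E'
from m2 import *
a=cv2.imread("pics/scene0.png");b=cv2.imread("pics/scene7.png")
for im in(a,b):
    for k in("orange","green"):
        for c in blobs(masks(im)[k],40):
            q=cv2.minAreaRect(c);
            if q[0][0]>350 and q[0][1]<240: print(k,cv2.contourArea(c),np.round(q[0],1),np.round(q[1],1),round(q[2],1))
    print()
E
```

```text
orange 48.0 [370.4 125.2] [12.5  6. ] 66.8
orange 79.5 [377.9 113.5] [19.6  5.3] 66.8
green 129.5 [388.  232.5] [15. 10.] 90.0

orange 51.0 [370.3 125. ] [13.  6.] 66.8
orange 81.0 [377.9 113.5] [19.5  5.4] 68.2
green 130.5 [388.  232.5] [15. 10.] 90.0
```

The knob and marker are where they were at the start, to within 0.2 px and about a degree. I'm handing in.

```bash
python3 -c "
from station import r
print(r.observe()['clock'],r.finish_job())"
```

```text
the job is handed in; nothing more can be done
13.9 None
```

I loosened the orange clamp by about 1.2 rad, swung the arm by its handle to the green marker, tightened the clamp again and handed the job in at 13.9 s.

- **Clamp:** I turned it back until the wrist moment jumped to 0.73 Nm, well above the 0.3 Nm of plain turning, so it is on its stop. In the scene view the bar has the same position and angle as at the start, to within 0.2 px and about 1.4°. In the last top view the robot's arm covered part of the knob, so only the scene view confirms this.
- **Arm direction:** Before tightening, the arm was at about −22.4° and the marker at about −22.3°. The single readings disagreed somewhat, with the handle at −22.7° from one camera and −21.5° from the other, which fits the 2 mm calibration. After tightening I checked by eye only, and the arm still points at the marker.
- **Marker and blue rest:** The marker is in the same place in the scene view as at the start. I did not touch the blue rest, and its marker is in the same place in the top view.

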